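# Set out the water-sampling kit

### The job

Set out the blue kit for a sampling trip: stack the three blue test-kit cases on the black mat, the largest at the bottom, then the middle one, then the smallest on top, each centred and lengthwise along what it stands on so that no edge overhangs. When the stack stands, put the bottle with the blue cap upright inside the round orange tray. Leave the grey case and the white-capped bottle where they are.

Things in the scene. Friction and masses are not known exactly. Their poses are not given: they have to be found in the camera images.
- case_large: The largest blue plastic test-kit case, loose, a closed flat-topped box 130 x 66 x 48 mm (length x width x height) with a blank white label on the lid and small black latches. Origin at the centre of its underside; x along its length, y across its width, z up. It can be gripped from above across the width.
- case_medium: The middle-sized blue plastic test-kit case, loose, a closed flat-topped box 106 x 50 x 44 mm (length x width x height) with a blank white label on the lid and small black latches. Origin at the centre of its underside; x along its length, y across its width, z up. It can be gripped from above across the width.
- case_small: The smallest blue plastic test-kit case, loose, a closed flat-topped box 82 x 34 x 40 mm (length x width x height) with a blank white label on the lid and small black latches. Origin at the centre of its underside; x along its length, y across its width, z up. It can be gripped from above across the width.
- case_grey: A grey plastic test-kit case, loose, a closed flat-topped box 106 x 50 x 44 mm (length x width x height) with a blank white label on the lid and small black latches. Origin at the centre of its underside; x along its length, y across its width, z up. It can be gripped from above across the width. A bystander: it stays where it is.
- bottle_blue: Pale translucent-looking grey-white sample bottle with a blue screw cap and a blank white band, loose, standing upright, 90 mm tall: straight body 44 mm in diameter up to 62 mm height, cap 34 mm in diameter at the top (72 to 90 mm). Origin at the centre of its underside, z up. It can be gripped from above round its straight body.
- bottle_white: Pale translucent-looking grey-white sample bottle with a white screw cap and a blank white band, loose, standing upright, 90 mm tall: straight body 44 mm in diameter up to 62 mm height, cap 34 mm in diameter at the top (72 to 90 mm). Origin at the centre of its underside, z up. A bystander: it stays where it is.
- mat: Black rubber mat lying fixed on the bench, 150 x 96 mm, 3 mm thick. Origin at the centre of its underside, so its top is at z = 3 mm in its frame; x along its length, y across its width.
- tray: Round orange plastic tray fixed on the bench, 96 mm across outside, flat inner floor 84 mm across at 4 mm height, rim wall 4 mm thick and 12 mm high. Origin at the centre of its underside.
Not all that is in view belongs to the job. What is shaped like the tray but red or turquoise is not meant.

How it is judged:
By the outcome, as a careful person would: the job done as asked, in the order asked, and still so for the second after the job is handed in, with the robot touching nothing.
It also fails if it takes over 117 s, if anything falls off the work surface, if the arm or the gripper's body presses on something with over 40 N, if the wrist force passes 120 N, or if a joint passes its speed limit or range.

### The arm

A 7-joint arm with a two-finger parallel gripper is mounted at the origin on the work surface. World frame = base frame: x ahead of the robot, y to its left, z up, the work surface at z = 0. Lengths are in mm, angles in rad, forces in N, time in s.
With the tool pointing down it reaches from about 425 to 825 mm from the base axis. Payload 3.6 kg.
Tool frame: the origin (TCP) lies between the finger pads; the fingertips stand 22 mm ahead of it and the grasp point (between the pads) lies 3 mm ahead of it (ctrl.tip_extent is the distance from the TCP to the fingertips, in mm); z points along the fingers, x is the direction in which the jaws open and shut, and the axes are right-handed (so a half turn about z gives the same grasp; the last joint's range is limited). The gripper opens to 85 mm and grips with 20 to 120 N. Pads are 22 mm wide; open, the fingers measure 114 mm over their backs; the gripper's body (76 mm by 85 mm) begins 54 mm behind the grasp point. The pads swing forward as they close: fully open they stand 13 mm farther back than shut.
Start: joints at [1.117, 0.615, -0.013, 1.423, 0.008, 1.103, -0.04], TCP at [269.081, -591.658, 253.297] pointing down, gripper open.
Joint ranges: [-3.12, 3.12], [-0.3, 2.06], [-1.34, 1.32], [0.26, 2.42], [-1.36, 4.5], [0.01, 1.98], [-2.84, 2.84]. Speed limits (rad/s): [2.79, 2.79, 3.14, 3.14, 3.14, 3.14, 3.14].

### API

Orientations are given as a rotation vector (axis times angle).
In Python, from station import telemetry, capture, camera_info, job, ctrl gives the robot as it stands.
- The arm moves only by the shell command python3 -m inch 'ROWS'. ROWS is JSON, a list of rows, each an object with "delta_rot": the turn, a rotation vector about the tool's x, y, z in rad, a list of three; "xyz": the shift along the tool's x, y, z in m, a list of three; "jaw": the closure, from 0 (fully open) to 1 (shut). In form: [{"delta_rot": [ax, ay, az], "xyz": [tx, ty, tz], "jaw": jaw}, ...]. A call has exactly 5 rows; each row is the pose to reach, as a shift and turn from the pose commanded when the call began, along the tool's axes at that moment; what a row does not reach only later rows make up. A row lasts 1/8 s, in which the tool goes at most 62.5 mm and 10.7 degrees, less where a joint would pass 70% of its speed; a pose out of reach is approached as far as the arm can. A call with a gripper value outside its range is refused whole. The fingers move at their own pace and stop on an object; the grip force is fixed at half the most. Time passes only in rows, so rows that repeat a pose let the fingers close, or fill a call up. It gives the time, the measured TCP pose, the force and the opening at its end, in the units of the state.
- telemetry.read_state(): the state, without advancing time (a new reading comes with each control period).
- capture(name): name is "scene" or "top"; returns the picture (384x512x3 uint8, blue, green, red); there is no depth.
- camera_info(name): a dict with "mtx" (3x3 intrinsics, pixels), "R" (3x3) and "t" (3): a world point X has camera coordinates R X + t. Camera axes: x right, y down, z forward; pixel columns grow to the right and rows downward; lengths in mm; the calibration is good to about 2 mm. A picture is of the moment at which its call begins. camera_info takes no time and is no camera call.
- job.hand_in(): hands the job in, once; it reports no verdict.
The state is a dict: "clock": time; "joint_positions": joint angles; "joint_vel": joint speeds; "joint_torque": joint torques, N m; "tool_pos": TCP position; "tool_rot": TCP orientation; "wrist_force": force on the tool from outside, world axes, zero at the start; "moment": the same for the moment, N m; "opening": opening from 0.0 (shut) to 1.0 (fully open).
Only numpy, scipy, OpenCV 4.12 (cv2) and the standard library are available. Lean on these libraries where they do the work, as an engineer would, in place of code of your own. Each camera call takes 0.05 s, during which the arm holds its last target.

## Working session

There is one attempt and no reset: what is moved stays moved. The work goes in short steps, Python scripts to look and compute and a shell command to move; the robot and the scene stay as the last step left them, time stands still between calls to the robot, and variables do not carry over. Pictures are saved under pics/ and viewed, and the job is handed in when it is done.

```bash
ls; mkdir -p pics; python3 - <<'E'
from station import telemetry, capture, camera_info, job, ctrl
import cv2
for n in("scene","top"):
    im=capture(n); cv2.imwrite(f"pics/{n}0.png",im)
    c=camera_info(n); print(n,c)
print(telemetry.read_state(), ctrl.tip_extent)
E
```

```text
pics
scene {'mtx': array([[422.41312209,   0.        , 257.83816583],
       [  0.        , 422.41312209, 180.95841716],
       [  0.        ,   0.        ,   1.        ]]), 'R': array([[-0.53910798,  0.84215328,  0.01185019],
       [ 0.62192565,  0.40753741, -0.66867163],
       [-0.5679534 , -0.35311628, -0.7434634 ]]), 't': array([ 287.68238163, -297.12911666, 1685.79823711])}
top {'mtx': array([[470.70150594,   0.        , 258.4849903 ],
       [  0.        , 470.70150594, 195.3682114 ],
       [  0.        ,   0.        ,   1.        ]]), 'R': array([[ 0.00917044, -0.99991553,  0.00921026],
       [-0.98502845, -0.0106188 , -0.17206452],
       [ 0.17214779, -0.00749446, -0.98504262]]), 't': array([ -15.0842224 ,  506.06599187, 1155.43532342])}
{'clock': 0.1, 'joint_positions': array([ 1.11748502,  0.61582726, -0.01259563,  1.42473637,  0.00809074,
        1.10342279, -0.04036702]), 'joint_vel': array([-0.00030384, -0.00298324, -0.00029573, -0.00389026,  0.00099492,
        0.0004972 , -0.00082025]), 'joint_torque': array([ 7.16522682e-04, -4.70382929e+01,  2.59898482e-01, -1.71571863e+01,
        9.94087779e-03,  5.85194051e-03, -2.86444426e-06]), 'tool_pos': array([ 268.81872175, -591.10451414,  252.25166411]), 'tool_rot': array([-2.64054822,  1.69979659,  0.00312255]), 'wrist_force': array([ 0.34973173,  0.60355811, -0.25287837]), 'moment': array([-0.02038064,  0.03569171, -0.04678967]), 'opening': 0.9994668946455371} 22.0
```

View pics/scene0.png

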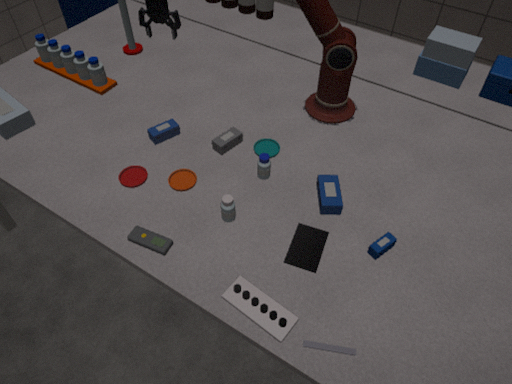

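View pics/top0.png

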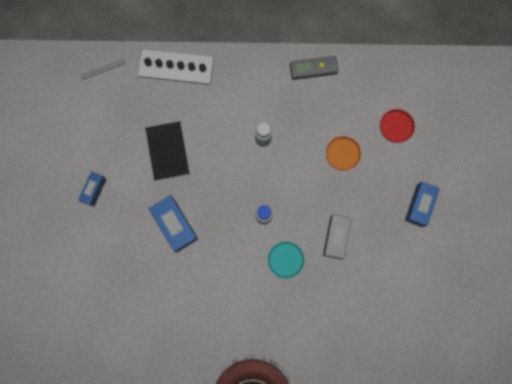

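Scene and top agree. Top view: large blue case (173,223), medium (423,204), small (92,189), mat (167,151), orange tray (343,154), blue-cap bottle (264,214), white-cap bottle (263,133), grey case (338,237). Next, enlarged crops of these.

```bash
python3 - <<'E'
import cv2,numpy as np
t=cv2.imread("pics/top0.png")
f=lambda c,r:cv2.resize(t[c[1]-r:c[1]+r,c[0]-r:c[0]+r],(260,260),interpolation=cv2.INTER_CUBIC)
a=np.hstack([f(c,32) for c in((173,223),(423,204),(92,189))]); b=np.hstack([f(c,36) for c in((167,151),(343,154),(264,214))])
cv2.imwrite("pics/crops0.png",np.vstack([a,b]))
E
```

```text
(no output)
```

View pics/crops0.png

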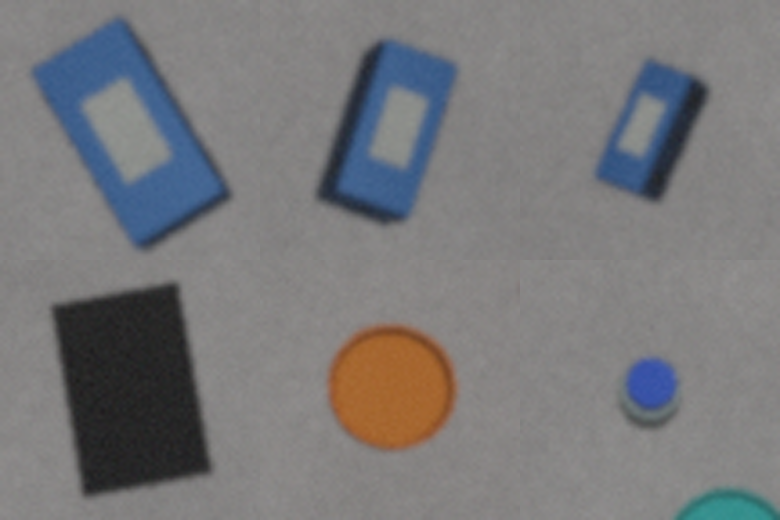

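```bash
cat > h.py <<'E'
import cv2,numpy as np
from station import telemetry, capture, camera_info, ctrl
from scipy.spatial.transform import Rotation as Ro
def cast(uv,z,n="top"):
    c=camera_info(n);uv=np.atleast_2d(np.asarray(uv,float))
    d=np.linalg.solve(c["mtx"],np.c_[uv,np.ones(len(uv))].T).T@c["R"]
    o=-c["R"].T@c["t"]; return o+d*((z-o[2])/d[:,2])[:,None]
def proj(X,n="top"):
    c=camera_info(n);p=c["mtx"]@(c["R"]@np.asarray(X,float)+c["t"]);return p[:2]/p[2]
S=4
def blob(im,maskf,c,r):
    x0,y0=int(c[0]-r),int(c[1]-r)
    p=cv2.resize(im[y0:y0+2*r,x0:x0+2*r],None,fx=S,fy=S,interpolation=cv2.INTER_CUBIC)
    p=cv2.GaussianBlur(p,(5,5),0)
    m=maskf(p.astype(int)).astype(np.uint8)*255
    cs,_=cv2.findContours(m,cv2.RETR_EXTERNAL,cv2.CHAIN_APPROX_NONE)
    k=max(cs,key=cv2.contourArea)[:,0,:].astype(np.float32)
    return (k+0.5)/S-0.5+np.array([x0,y0])
lid=lambda p:(p[...,0]-p[...,2]>35)&(p[...,0]>95)
dark=lambda p:p.max(-1)<80
orange=lambda p:(p[...,2]-p[...,0]>60)
cap=lambda p:(p[...,0]-p[...,2]>60)
def rect(im,maskf,c,r,z,n="top"):
    w=cast(blob(im,maskf,c,r),z,n)[:,:2].astype(np.float32)
    (cx,cy),(a,b),_=q=cv2.minAreaRect(w); bx=cv2.boxPoints(q)
    e=[bx[1]-bx[0],bx[2]-bx[1]]; e=max(e,key=np.linalg.norm)
    return np.array([cx,cy]),max(a,b),min(a,b),np.degrees(np.arctan2(e[1],e[0]))%180
def st():
    s=telemetry.read_state();R=Ro.from_rotvec(s["tool_rot"]).as_matrix()
    return s,s["tool_pos"],R
def go(xy,z,jawdeg):
    """tool-frame shift (m) and turn so TCP at xy,z pointing down with jaw x axis along jawdeg (mod 180)"""
    s,p,R=st()
    a=np.radians(jawdeg);best=None
    for k in(0,np.pi):
        x=np.array([np.cos(a+k),np.sin(a+k),0]);zz=np.array([0,0,-1.]);Rt=np.c_[x,np.cross(zz,x),zz]
        rv=Ro.from_matrix(R.T@Rt).as_rotvec()
        if best is None or np.linalg.norm(rv)<np.linalg.norm(best): best=rv
        print("alt rot",np.round(rv,3))
    print("shift m",np.round(R.T@(np.array([*xy,z])-p)/1000,4),"q7",s["joint_positions"][6].round(2),"pos",p.round(1),"t",s["clock"])
E
python3 - <<'E'
from h import *
im=cv2.imread("pics/top0.png")
for n,m,c,r,z in(("L",lid,(173,223),40,48),("M",lid,(423,204),35,44),("S",lid,(92,189),30,40),("mat",dark,(167,151),36,3),("tray",orange,(343,154),30,12),("cap",cap,(264,214),20,90)):
    q=rect(im,m,c,r,z);print(n,[np.round(v,1) for v in q],np.hypot(*q[0]).round())
im=cv2.imread("pics/scene0.png")
for n,m,c,r,z in(("tray",orange,(182,180),25,12),("cap",cap,(264,158),12,90),("mat",dark,(307,247),35,3)):
    q=rect(im,m,c,r,z,"scene");print(n,[np.round(v,1) for v in q])
s,p,R=st();print(R.round(3))
E
```

```text
L [array([433.5, 206. ]), np.float64(129.6), np.float64(65.7), np.float32(32.7)] 480.0
M [array([ 490.9, -432.6]), np.float64(104.8), np.float64(48.8), np.float32(159.7)] 654.0
S [array([522.3, 421.1]), np.float64(80.2), np.float64(32.3), np.float32(159.8)] 671.0
mat [array([633.4, 236.1]), np.float64(148.6), np.float64(94.5), np.float32(11.8)] 676.0
tray [array([ 629.7, -235. ]), np.float64(92.9), np.float64(92.7), np.float32(179.1)] 672.0
cap [array([458.2, -23.2]), np.float64(32.1), np.float64(31.9), np.float32(135.7)] 459.0
tray [array([ 632.7, -235.3]), np.float64(94.7), np.float64(93.1), np.float32(38.3)]
cap [array([444.1, -29.5]), np.float64(68.1), np.float64(64.2), np.float32(123.3)]
mat [array([635.9, 234.8]), np.float64(152.2), np.float64(97.6), np.float32(11.9)]
[[ 0.414 -0.91  -0.001]
 [-0.91  -0.414  0.002]
 [-0.002  0.    -1.   ]]
```

All measured sizes match to within 3.5 mm. The candidates by colour and size are large (173,223), medium (423,204), small (92,189); the orange tray (343,154) is the only orange one. I'm starting with the large case.

```bash
python3 - <<'E'
from h import *
go((600,-100),200,-57.3); go((433.5,206),200,-57.3)
E
```

```text
alt rot [-0.     0.002 -0.144]
alt rot [0.004 0.    2.998]
shift m [-0.3098 -0.5048  0.053 ] q7 -0.04 pos [ 268.8 -591.1  252.3] t 0.1
alt rot [-0.     0.002 -0.144]
alt rot [0.004 0.    2.998]
shift m [-0.6573 -0.4799  0.0538] q7 -0.04 pos [ 268.8 -591.1  252.3] t 0.1
```

```bash
python3 -m inch '[{"delta_rot":[0,0,-0.03],"xyz":[-0.03,-0.05,0.005],"jaw":0},{"delta_rot":[0,0,-0.06],"xyz":[-0.06,-0.10,0.010],"jaw":0},{"delta_rot":[0,0,-0.09],"xyz":[-0.09,-0.15,0.015],"jaw":0},{"delta_rot":[0,0,-0.12],"xyz":[-0.12,-0.20,0.02],"jaw":0},{"delta_rot":[0,0,-0.144],"xyz":[-0.15,-0.25,0.02],"jaw":0}]'; python3 - <<'E'
from h import *
go((600,-100),220,-57.3); go((433.5,206),200,-57.3)
E
```

```text
clock: 0.72
tool_pos: [435.0, -349.7, 232.5]
tool_rot: [-2.757, 1.505, 0.003]
wrist_force: [0.0, 0.0, 0.7]
opening: 1.002
alt rot [0.    0.002 0.001]
alt rot [-3.000e-03  1.000e-03 -3.141e+00]
shift m [-0.1207 -0.2739  0.0126] q7 -0.4 pos [ 435.  -349.7  232.5] t 0.725
alt rot [0.    0.002 0.001]
alt rot [-3.000e-03  1.000e-03 -3.141e+00]
shift m [-0.4681 -0.2994  0.0331] q7 -0.4 pos [ 435.  -349.7  232.5] t 0.725
```

```bash
python3 -m inch '[{"delta_rot":[0,0,0],"xyz":[-0.024,-0.055,0],"jaw":0},{"delta_rot":[0,0,0],"xyz":[-0.048,-0.11,0],"jaw":0},{"delta_rot":[0,0,0],"xyz":[-0.072,-0.164,0],"jaw":0},{"delta_rot":[0,0,0],"xyz":[-0.096,-0.219,0],"jaw":0},{"delta_rot":[0,0,0],"xyz":[-0.12,-0.274,0],"jaw":0}]'; python3 - <<'E'
from h import *
go((433.5,206),180,-57.3)
E
```

```text
clock: 1.35
tool_pos: [600.9, -101.0, 233.0]
tool_rot: [2.756, -1.506, -0.001]
wrist_force: [-0.0, -0.3, -0.1]
opening: 1.001
alt rot [ 0.001  0.    -0.   ]
alt rot [ 0.000e+00 -1.000e-03  3.141e+00]
shift m [-0.3488 -0.025   0.053 ] q7 -0.92 pos [ 600.9 -101.   233. ] t 1.35
```

```bash
python3 -m inch '[{"delta_rot":[0,0,0],"xyz":[-0.06,-0.005,0],"jaw":0},{"delta_rot":[0,0,0],"xyz":[-0.12,-0.01,0.01],"jaw":0},{"delta_rot":[0,0,0],"xyz":[-0.18,-0.015,0.02],"jaw":0},{"delta_rot":[0,0,0],"xyz":[-0.24,-0.02,0.03],"jaw":0},{"delta_rot":[0,0,0],"xyz":[-0.3,-0.022,0.04],"jaw":0}]'; python3 - <<'E'
from h import *
go((433.5,206),100,-57.3)
E
```

```text
clock: 1.98
tool_pos: [455.6, 163.4, 193.0]
tool_rot: [-2.757, 1.506, 0.0]
wrist_force: [0.2, 1.2, 0.0]
opening: 1.005
alt rot [-0.  0.  0.]
alt rot [-0.000e+00 -1.000e-03 -3.141e+00]
shift m [-0.0478 -0.0044  0.093 ] q7 -1.46 pos [455.6 163.4 193. ] t 1.975
```

```bash
python3 -m inch '[{"delta_rot":[0,0,0],"xyz":[-0.03,-0.003,0.01],"jaw":0},{"delta_rot":[0,0,0],"xyz":[-0.048,-0.004,0.04],"jaw":0},{"delta_rot":[0,0,0],"xyz":[-0.048,-0.004,0.07],"jaw":0},{"delta_rot":[0,0,0],"xyz":[-0.048,-0.004,0.088],"jaw":0},{"delta_rot":[0,0,0],"xyz":[-0.048,-0.004,0.088],"jaw":0}]'; python3 - <<'E'
from h import *
go((433.5,206),38,-57.3)
E
```

```text
clock: 2.6
tool_pos: [433.0, 203.8, 104.1]
tool_rot: [2.754, -1.504, -0.003]
wrist_force: [0.5, 0.7, -0.3]
opening: 1.003
alt rot [0.004 0.    0.   ]
alt rot [-1.000e-03  6.000e-03 -3.141e+00]
shift m [-0.0016 -0.0018  0.0661] q7 -1.58 pos [433.  203.8 104.1] t 2.6
```

```bash
python3 - <<'E'
from h import *
im=capture("scene");cv2.imwrite("pics/s1.png",cv2.resize(im[110:270,250:430],None,fx=4,fy=3.7))
E
```

```text
(no output)
```

View pics/s1.png

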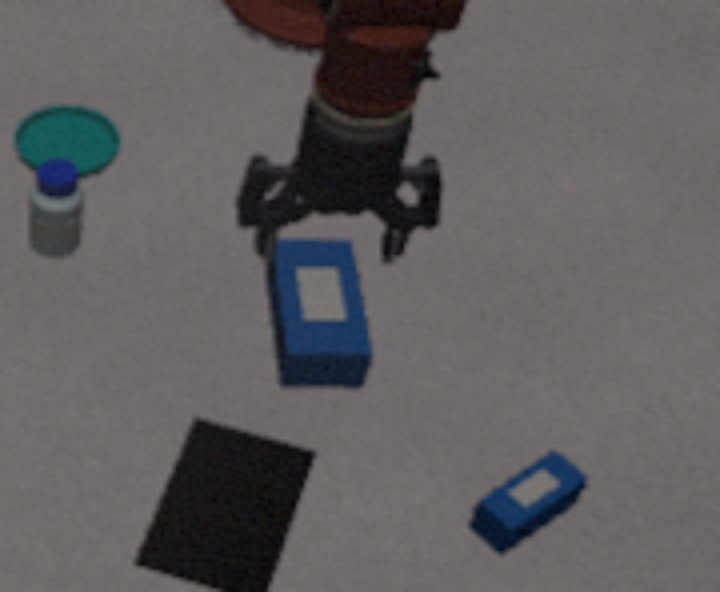

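The jaws, at (265..395, 250) in the crop, straddle the case's width, so I'm descending.

```bash
python3 -m inch '[{"delta_rot":[0,0,0],"xyz":[-0.002,-0.002,0.02],"jaw":0},{"delta_rot":[0,0,0],"xyz":[-0.002,-0.002,0.035],"jaw":0},{"delta_rot":[0,0,0],"xyz":[-0.002,-0.002,0.05],"jaw":0},{"delta_rot":[0,0,0],"xyz":[-0.002,-0.002,0.06],"jaw":0},{"delta_rot":[0,0,0],"xyz":[-0.002,-0.002,0.066],"jaw":0}]'; python3 -m inch '[{"delta_rot":[0,0,0],"xyz":[0,0,0],"jaw":0.15},{"delta_rot":[0,0,0],"xyz":[0,0,0],"jaw":0.3},{"delta_rot":[0,0,0],"xyz":[0,0,0],"jaw":0.5},{"delta_rot":[0,0,0],"xyz":[0,0,0],"jaw":0.6},{"delta_rot":[0,0,0],"xyz":[0,0,0],"jaw":0.6}]'
```

```text
clock: 3.28
tool_pos: [434.6, 206.9, 38.7]
tool_rot: [2.757, -1.506, -0.0]
wrist_force: [-0.1, -0.4, 0.5]
opening: 1.002
clock: 3.9
tool_pos: [434.8, 207.1, 39.8]
tool_rot: [-2.757, 1.506, -0.0]
wrist_force: [-0.8, -1.2, 5.0]
opening: 0.762
```

```bash
python3 -m inch '[{"delta_rot":[0,0,0],"xyz":[0,0,-0.01],"jaw":0.6},{"delta_rot":[0,0,0],"xyz":[0,0,-0.025],"jaw":0.6},{"delta_rot":[0,0,0],"xyz":[0,0,-0.04],"jaw":0.6},{"delta_rot":[0,0,0],"xyz":[0,0,-0.05],"jaw":0.6},{"delta_rot":[0,0,0],"xyz":[0,0,-0.05],"jaw":0.6}]'; python3 - <<'E'
from h import *
im=capture("top");cv2.imwrite("pics/t1.png",cv2.resize(im[90:290,60:280],None,fx=3,fy=3))
go((633.4,236.1),95,-78.2)
E
```

```text
clock: 4.53
tool_pos: [435.3, 207.3, 90.4]
tool_rot: [-2.755, 1.505, -0.002]
wrist_force: [-0.5, -0.8, -4.4]
opening: 0.763
alt rot [-0.001  0.     0.365]
alt rot [-0.000e+00 -1.000e-03 -2.777e+00]
shift m [ 0.0829 -0.1828 -0.005 ] q7 -1.59 pos [434.8 207.1  89.8] t 4.575
```

View pics/t1.png

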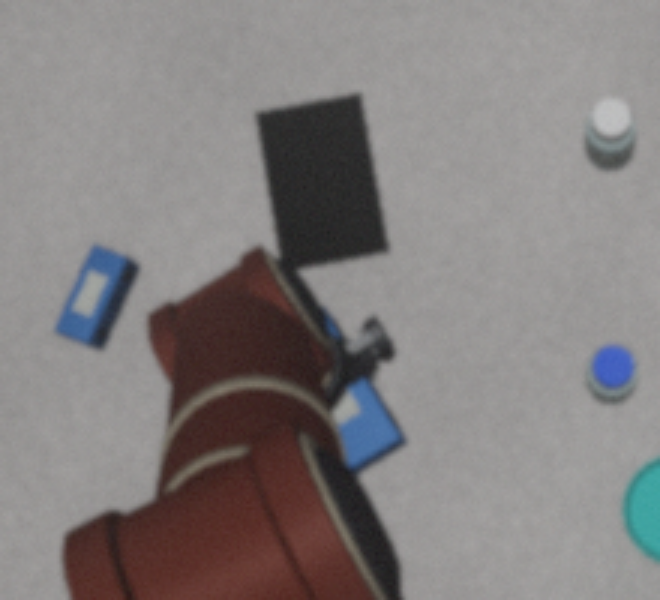

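```bash
python3 -m inch '[{"delta_rot":[0,0,0.08],"xyz":[0.015,-0.034,0],"jaw":0.6},{"delta_rot":[0,0,0.17],"xyz":[0.035,-0.078,0],"jaw":0.6},{"delta_rot":[0,0,0.26],"xyz":[0.055,-0.123,0],"jaw":0.6},{"delta_rot":[0,0,0.33],"xyz":[0.073,-0.163,0],"jaw":0.6},{"delta_rot":[0,0,0.365],"xyz":[0.083,-0.184,0],"jaw":0.6}]';python3 -m inch '[{"delta_rot":[0,0,0],"xyz":[0,0,0],"jaw":0.6},{"delta_rot":[0,0,0],"xyz":[0,0,0.0],"jaw":0.6},{"delta_rot":[0,0,0],"xyz":[0,0,0],"jaw":0.6},{"delta_rot":[0,0,0],"xyz":[0,0,0],"jaw":0.6},{"delta_rot":[0,0,0],"xyz":[0,0,0],"jaw":0.6}]'; python3 - <<'E'
from h import *
go((634.9,236.4),43,-78.2)
E
```

```text
clock: 5.2
tool_pos: [636.0, 236.3, 87.9]
tool_rot: [2.435, -1.984, 0.001]
wrist_force: [0.0, -0.1, -2.9]
opening: 0.758
clock: 5.82
tool_pos: [634.1, 236.7, 89.6]
tool_rot: [-2.438, 1.981, 0.0]
wrist_force: [-0.9, 0.2, -4.6]
opening: 0.761
alt rot [-0.  0.  0.]
alt rot [-0.    -0.    -3.142]
shift m [ 0.0004 -0.0007  0.0466] q7 -1.75 pos [634.1 236.7  89.6] t 5.825
```

```bash
python3 -m inch '[{"delta_rot":[0,0,0],"xyz":[0,-0.001,0.012],"jaw":0.6},{"delta_rot":[0,0,0],"xyz":[0,-0.001,0.025],"jaw":0.6},{"delta_rot":[0,0,0],"xyz":[0,-0.001,0.036],"jaw":0.6},{"delta_rot":[0,0,0],"xyz":[0,-0.001,0.042],"jaw":0.6},{"delta_rot":[0,0,0],"xyz":[0,-0.001,0.045],"jaw":0.6}]';python3 -m inch '[{"delta_rot":[0,0,0],"xyz":[0,0,0.001],"jaw":0.6},{"delta_rot":[0,0,0],"xyz":[0,0,0.0015],"jaw":0.6},{"delta_rot":[0,0,0],"xyz":[0,0,0.0015],"jaw":0.6},{"delta_rot":[0,0,0],"xyz":[0,0,0.0015],"jaw":0.6},{"delta_rot":[0,0,0],"xyz":[0,0,0.0015],"jaw":0.6}]'
```

```text
clock: 6.45
tool_pos: [635.2, 236.8, 43.7]
tool_rot: [2.437, -1.981, -0.001]
wrist_force: [0.2, 0.4, -4.7]
opening: 0.758
clock: 7.08
tool_pos: [635.4, 236.8, 43.0]
tool_rot: [-2.438, 1.981, -0.0]
wrist_force: [0.3, 0.2, -3.4]
opening: 0.764
```

```bash
python3 -m inch '[{"delta_rot":[0,0,0],"xyz":[0,0,0],"jaw":0.2},{"delta_rot":[0,0,0],"xyz":[0,0,0],"jaw":0.1},{"delta_rot":[0,0,0],"xyz":[0,0,0],"jaw":0},{"delta_rot":[0,0,0],"xyz":[0,0,0],"jaw":0},{"delta_rot":[0,0,0],"xyz":[0,0,0],"jaw":0}]';python3 -m inch '[{"delta_rot":[0,0,0],"xyz":[0,0,-0.02],"jaw":0},{"delta_rot":[0,0,0],"xyz":[0,0,-0.06],"jaw":0},{"delta_rot":[0,0,0],"xyz":[0,0,-0.11],"jaw":0},{"delta_rot":[0,0,0],"xyz":[0,0,-0.16],"jaw":0},{"delta_rot":[0,0,0],"xyz":[0,0,-0.2],"jaw":0}]'; python3 - <<'E'
from h import *
go((560,-60),240,-110)
go((490.9,-432.6),200,-110.3)
E
```

```text
clock: 7.7
tool_pos: [635.4, 236.9, 42.9]
tool_rot: [-2.438, 1.981, 0.0]
wrist_force: [-0.9, -0.3, -0.7]
opening: 1.001
clock: 8.32
tool_pos: [635.9, 237.0, 247.3]
tool_rot: [-2.435, 1.979, -0.003]
wrist_force: [0.6, -0.5, -0.0]
opening: 1.001
alt rot [-0.004  0.002  0.555]
alt rot [-0.003 -0.005 -2.587]
shift m [0.2752 0.135  0.0065] q7 -1.74 pos [635.9 237.  247.3] t 8.325
alt rot [-0.004  0.002  0.56 ]
alt rot [-0.003 -0.005 -2.582]
shift m [0.6259 0.2789 0.0455] q7 -1.74 pos [635.9 237.  247.3] t 8.325
```

```bash
python3 -m inch '[{"delta_rot":[0,0,0.05],"xyz":[0.03,0.013,0],"jaw":0},{"delta_rot":[0,0,0.15],"xyz":[0.08,0.035,0],"jaw":0},{"delta_rot":[0,0,0.25],"xyz":[0.13,0.058,0],"jaw":0},{"delta_rot":[0,0,0.35],"xyz":[0.18,0.08,0],"jaw":0},{"delta_rot":[0,0,0.45],"xyz":[0.23,0.102,0],"jaw":0}]'; python3 - <<'E'
from h import *
im=capture("top");cv2.imwrite("pics/t2.png",cv2.resize(im[90:290,60:280],None,fx=3,fy=3))
go((490.9,-432.6),160,-110.3)
E
```

```text
clock: 8.95
tool_pos: [582.3, -10.8, 244.7]
tool_rot: [-1.929, 2.477, -0.002]
wrist_force: [0.3, 0.2, -0.5]
opening: 1.002
alt rot [-0.003 -0.008  0.091]
alt rot [ 0.013 -0.005 -3.05 ]
shift m [ 0.4187 -0.0203  0.0886] q7 -1.76 pos [580.1 -22.2 245. ] t 9.0
```

View pics/t2.png

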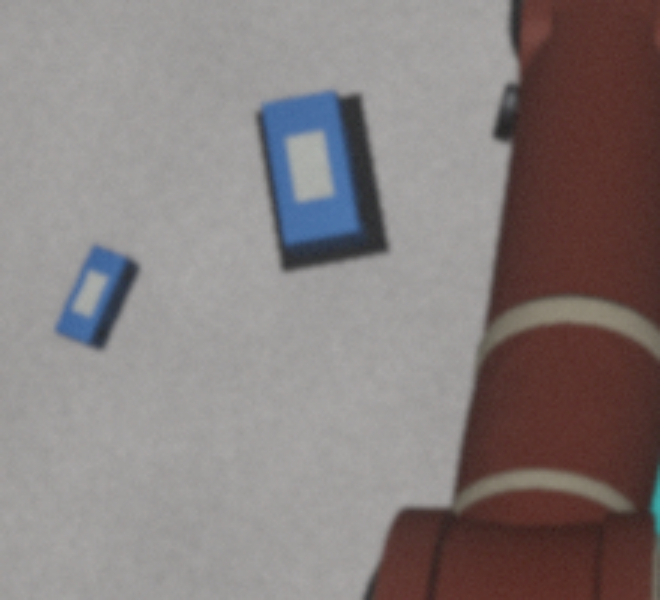

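The large case lies lengthwise on the mat: lid centre in the crop at about (312,168), with black all round apart from the parallax. I'll measure it and compare with the mat.

```bash
python3 - <<'E'
from h import *
im=cv2.imread("pics/t2.png"); im=cv2.resize(im,None,fx=1/3,fy=1/3,interpolation=cv2.INTER_AREA)
full=np.full((384,512,3),130,np.uint8); full[90:290,60:280]=im
q=rect(full,lid,(163,146),36,51);print([np.round(v,1) for v in q])
E
python3 -m inch '[{"delta_rot":[0,0,0.03],"xyz":[0.05,-0.003,0],"jaw":0},{"delta_rot":[0,0,0.05],"xyz":[0.1,-0.006,0.01],"jaw":0},{"delta_rot":[0,0,0.07],"xyz":[0.16,-0.009,0.02],"jaw":0},{"delta_rot":[0,0,0.09],"xyz":[0.22,-0.012,0.03],"jaw":0},{"delta_rot":[0,0,0.091],"xyz":[0.28,-0.014,0.04],"jaw":0}]'; python3 - <<'E'
from h import *
go((490.9,-432.6),120,-110.3)
E
```

```text
[array([632.7, 236.9]), np.float64(130.8), np.float64(68.5), np.float32(11.7)]
clock: 9.62
tool_pos: [528.6, -285.8, 204.2]
tool_rot: [-1.82, 2.559, -0.003]
wrist_force: [1.2, -0.5, -0.1]
opening: 1.0
alt rot [-0.003  0.     0.02 ]
alt rot [-0.    -0.004 -3.122]
shift m [ 0.1511 -0.0123  0.0842] q7 -1.34 pos [ 528.6 -285.8  204.2] t 9.625
```

Large case at (632.7, 236.9), 11.7°, against mat (633.4, 236.1), 11.8°: well centred. Now the medium case.

```bash
python3 -m inch '[{"delta_rot":[0,0,0.01],"xyz":[0.04,-0.004,0],"jaw":0},{"delta_rot":[0,0,0.02],"xyz":[0.09,-0.008,0.02],"jaw":0},{"delta_rot":[0,0,0.02],"xyz":[0.135,-0.012,0.05],"jaw":0},{"delta_rot":[0,0,0.02],"xyz":[0.151,-0.012,0.08],"jaw":0},{"delta_rot":[0,0,0.02],"xyz":[0.151,-0.012,0.084],"jaw":0}]';python3 -m inch '[{"delta_rot":[0,0,0],"xyz":[0,0,0],"jaw":0},{"delta_rot":[0,0,0],"xyz":[0,0,0],"jaw":0},{"delta_rot":[0,0,0],"xyz":[0,0,0],"jaw":0},{"delta_rot":[0,0,0],"xyz":[0,0,0],"jaw":0},{"delta_rot":[0,0,0],"xyz":[0,0,0],"jaw":0}]'; python3 - <<'E'
from h import *
go((490.9,-432.6),35,-110.3)
im=capture("scene");cv2.imwrite("pics/s2.png",cv2.resize(im[60:220,100:280],None,fx=4,fy=3.7))
E
```

```text
clock: 10.25
tool_pos: [488.1, -431.6, 117.6]
tool_rot: [1.789, -2.58, -0.005]
wrist_force: [0.2, -0.2, 0.3]
opening: 1.004
clock: 10.88
tool_pos: [490.2, -430.7, 119.1]
tool_rot: [-1.794, 2.579, -0.0]
wrist_force: [-0.7, 0.2, -1.1]
opening: 0.998
alt rot [-0.    -0.    -0.001]
alt rot [-0.     0.     3.141]
shift m [ 0.0015 -0.0013  0.0841] q7 -1.12 pos [ 490.2 -430.7  119.1] t 10.875
```

View pics/s2.png

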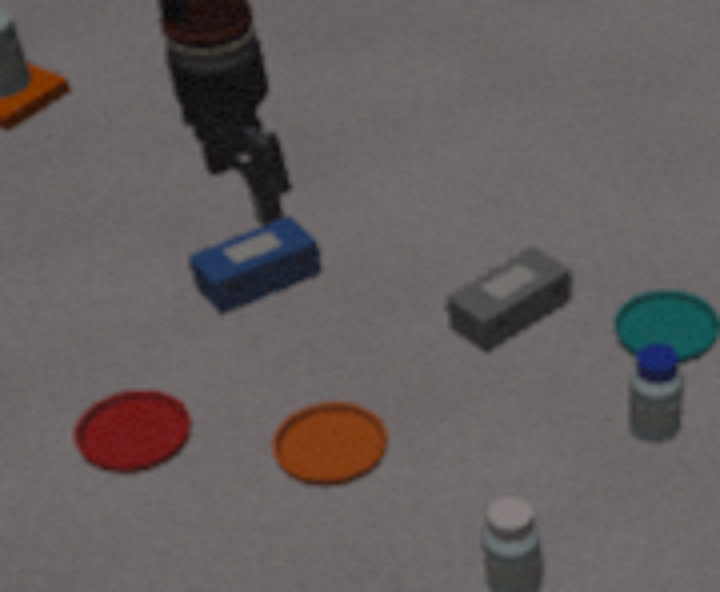

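The gripper at (265,200) in the crop is just above the blue medium case at (255,262). I'm descending and gripping.

```bash
python3 -m inch '[{"delta_rot":[0,0,0],"xyz":[0.0015,-0.001,0.02],"jaw":0},{"delta_rot":[0,0,0],"xyz":[0.0015,-0.001,0.04],"jaw":0},{"delta_rot":[0,0,0],"xyz":[0.0015,-0.001,0.06],"jaw":0},{"delta_rot":[0,0,0],"xyz":[0.0015,-0.001,0.077],"jaw":0},{"delta_rot":[0,0,0],"xyz":[0.0015,-0.001,0.084],"jaw":0}]'; python3 -m inch '[{"delta_rot":[0,0,0],"xyz":[0,0,0],"jaw":0.2},{"delta_rot":[0,0,0],"xyz":[0,0,0],"jaw":0.4},{"delta_rot":[0,0,0],"xyz":[0,0,0],"jaw":0.7},{"delta_rot":[0,0,0],"xyz":[0,0,0],"jaw":0.8},{"delta_rot":[0,0,0],"xyz":[0,0,0],"jaw":0.8}]'; python3 -m inch '[{"delta_rot":[0,0,0],"xyz":[0,0,-0.01],"jaw":0.8},{"delta_rot":[0,0,0],"xyz":[0,0,-0.04],"jaw":0.8},{"delta_rot":[0,0,0],"xyz":[0,0,-0.08],"jaw":0.8},{"delta_rot":[0,0,0],"xyz":[0,0,-0.12],"jaw":0.8},{"delta_rot":[0,0,0],"xyz":[0,0,-0.135],"jaw":0.8}]'; python3 - <<'E'
from h import *
go((632.7,236.9),180,-78.3)
E
```

```text
clock: 11.55
tool_pos: [489.8, -431.9, 32.8]
tool_rot: [1.794, -2.578, -0.004]
wrist_force: [-0.1, -0.2, -0.3]
opening: 1.001
clock: 12.18
tool_pos: [491.0, -433.5, 36.1]
tool_rot: [-1.794, 2.579, -0.004]
wrist_force: [-0.7, 0.0, 6.0]
opening: 0.573
clock: 12.8
tool_pos: [491.3, -432.8, 172.1]
tool_rot: [-1.794, 2.578, -0.005]
wrist_force: [0.3, 0.3, -2.9]
opening: 0.574
alt rot [-0.003 -0.002 -0.559]
alt rot [-2.000e-03  4.000e-03  2.583e+00]
shift m [-0.6771  0.1    -0.0087] q7 -1.13 pos [ 491.3 -432.8  172.1] t 12.8
```

```bash
python3 -m inch '[{"delta_rot":[0,0,-0.02],"xyz":[-0.03,0.004,-0.002],"jaw":0.8},{"delta_rot":[0,0,-0.06],"xyz":[-0.08,0.012,-0.004],"jaw":0.8},{"delta_rot":[0,0,-0.11],"xyz":[-0.13,0.019,-0.006],"jaw":0.8},{"delta_rot":[0,0,-0.15],"xyz":[-0.18,0.027,-0.008],"jaw":0.8},{"delta_rot":[0,0,-0.19],"xyz":[-0.23,0.034,-0.01],"jaw":0.8}]';  python3 - <<'E'
from h import *
go((632.7,236.9),180,-78.3)
E
```

```text
clock: 13.42
tool_pos: [537.7, -202.7, 178.4]
tool_rot: [2.032, -2.394, -0.005]
wrist_force: [0.9, -0.1, -2.4]
opening: 0.572
alt rot [ 0.003  0.002 -0.368]
alt rot [ 2.000e-03 -4.000e-03  2.774e+00]
shift m [-0.4492 -0.0221 -0.0012] q7 -1.33 pos [ 537.7 -202.7  178.4] t 13.425
```

```bash
python3 -m inch '[{"delta_rot":[0,0,-0.05],"xyz":[-0.055,-0.003,0],"jaw":0.8},{"delta_rot":[0,0,-0.09],"xyz":[-0.11,-0.006,0],"jaw":0.8},{"delta_rot":[0,0,-0.13],"xyz":[-0.165,-0.009,0],"jaw":0.8},{"delta_rot":[0,0,-0.18],"xyz":[-0.22,-0.011,0],"jaw":0.8},{"delta_rot":[0,0,-0.22],"xyz":[-0.27,-0.013,0],"jaw":0.8}]';  python3 - <<'E'
from h import *
go((632.7,236.9),150,-78.3)
E
```

```text
clock: 14.05
tool_pos: [594.7, 61.7, 178.3]
tool_rot: [2.283, -2.155, -0.004]
wrist_force: [1.6, -0.8, -2.1]
opening: 0.578
alt rot [ 0.003  0.001 -0.147]
alt rot [ 1.000e-03 -5.000e-03  2.995e+00]
shift m [-0.1728 -0.0481  0.0282] q7 -1.6 pos [594.7  61.7 178.3] t 14.05
```

```bash
python3 -m inch '[{"delta_rot":[0,0,-0.05],"xyz":[-0.045,-0.013,0.005],"jaw":0.8},{"delta_rot":[0,0,-0.09],"xyz":[-0.09,-0.026,0.01],"jaw":0.8},{"delta_rot":[0,0,-0.13],"xyz":[-0.13,-0.038,0.015],"jaw":0.8},{"delta_rot":[0,0,-0.145],"xyz":[-0.16,-0.045,0.022],"jaw":0.8},{"delta_rot":[0,0,-0.147],"xyz":[-0.173,-0.048,0.028],"jaw":0.8}]'; python3 -m inch '[{"delta_rot":[0,0,0],"xyz":[0,0,0],"jaw":0.8},{"delta_rot":[0,0,0],"xyz":[0,0,0],"jaw":0.8},{"delta_rot":[0,0,0],"xyz":[0,0,0],"jaw":0.8},{"delta_rot":[0,0,0],"xyz":[0,0,0],"jaw":0.8},{"delta_rot":[0,0,0],"xyz":[0,0,0],"jaw":0.8}]';  python3 - <<'E'
from h import *
go((632.7,236.9),88,-78.3)
E
```

```text
clock: 14.68
tool_pos: [632.5, 237.3, 149.6]
tool_rot: [2.436, -1.981, -0.006]
wrist_force: [-0.4, 0.5, -2.6]
opening: 0.571
clock: 15.3
tool_pos: [634.4, 234.1, 152.2]
tool_rot: [-2.433, 1.987, -0.0]
wrist_force: [0.4, -0.1, -2.5]
opening: 0.573
alt rot [-0.     0.    -0.003]
alt rot [0.000e+00 1.000e-03 3.139e+00]
shift m [-0.0031  0.0011  0.0642] q7 -1.73 pos [634.4 234.1 152.2] t 15.3
```

```bash
python3 -m inch '[{"delta_rot":[0,0,-0.003],"xyz":[-0.003,0.001,0.015],"jaw":0.8},{"delta_rot":[0,0,-0.003],"xyz":[-0.003,0.001,0.032],"jaw":0.8},{"delta_rot":[0,0,-0.003],"xyz":[-0.003,0.001,0.048],"jaw":0.8},{"delta_rot":[0,0,-0.003],"xyz":[-0.003,0.001,0.058],"jaw":0.8},{"delta_rot":[0,0,-0.003],"xyz":[-0.003,0.001,0.062],"jaw":0.8}]'; python3 -m inch '[{"delta_rot":[0,0,0],"xyz":[0,0,0],"jaw":0.8},{"delta_rot":[0,0,0],"xyz":[0,0,0.0],"jaw":0.8},{"delta_rot":[0,0,0],"xyz":[0,0,0.001],"jaw":0.8},{"delta_rot":[0,0,0],"xyz":[0,0,0.002],"jaw":0.8},{"delta_rot":[0,0,0],"xyz":[0,0,0.002],"jaw":0.8}]';  python3 - <<'E'
from h import *
go((632.7,236.9),88,-78.3)
im=capture("scene");cv2.imwrite("pics/s3.png",cv2.resize(im[160:290,240:400],None,fx=4.5,fy=4.5))
E
```

```text
clock: 15.92
tool_pos: [632.3, 237.0, 88.6]
tool_rot: [2.436, -1.982, -0.001]
wrist_force: [-0.2, 0.3, -1.7]
opening: 0.571
clock: 16.55
tool_pos: [632.6, 237.2, 87.9]
tool_rot: [2.437, -1.983, -0.0]
wrist_force: [0.7, -0.1, -2.5]
opening: 0.57
alt rot [0.    0.    0.001]
alt rot [-0.     0.    -3.141]
shift m [ 0.0003 -0.     -0.0001] q7 -1.73 pos [632.6 237.2  87.9] t 16.55
```

View pics/s3.png

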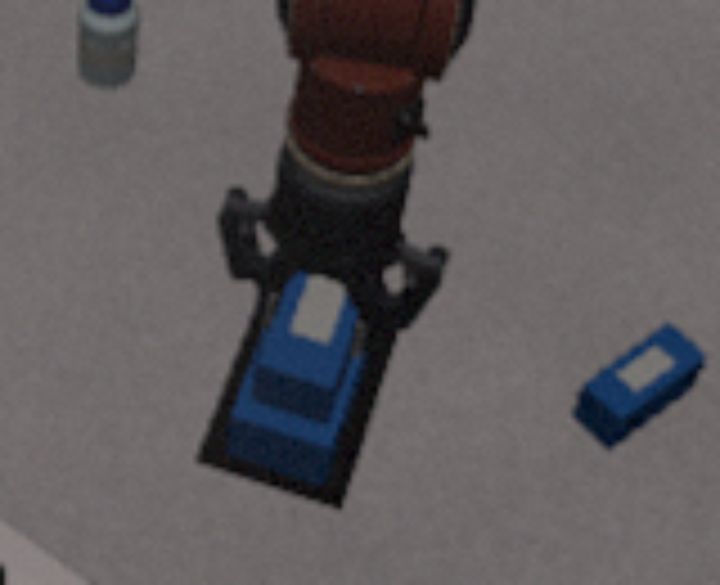

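The medium case at (305,350) is centred on the large one with a rim of the lower lid showing. I'm lowering the last millimetre and releasing.

```bash
python3 -m inch '[{"delta_rot":[0,0,0],"xyz":[0,0,0.001],"jaw":0.8},{"delta_rot":[0,0,0],"xyz":[0,0,0.001],"jaw":0.8},{"delta_rot":[0,0,0],"xyz":[0,0,0.001],"jaw":0.4},{"delta_rot":[0,0,0],"xyz":[0,0,0.001],"jaw":0.2},{"delta_rot":[0,0,0],"xyz":[0,0,0.001],"jaw":0}]';python3 -m inch '[{"delta_rot":[0,0,0],"xyz":[0,0,0],"jaw":0},{"delta_rot":[0,0,0],"xyz":[0,0,-0.01],"jaw":0},{"delta_rot":[0,0,0],"xyz":[0,0,-0.04],"jaw":0},{"delta_rot":[0,0,0],"xyz":[0,0,-0.08],"jaw":0},{"delta_rot":[0,0,0],"xyz":[0,0,-0.13],"jaw":0}]'; python3 - <<'E'
from h import *
go((522.3,421.1),200,-110.2)
go((522.3,421.1),200,69.8)
E
```

```text
clock: 17.23
tool_pos: [632.9, 237.3, 87.0]
tool_rot: [-2.436, 1.982, -0.0]
wrist_force: [-0.2, -0.9, -0.5]
opening: 0.976
clock: 17.85
tool_pos: [632.2, 237.0, 217.9]
tool_rot: [2.436, -1.982, -0.001]
wrist_force: [0.2, 1.1, -0.7]
opening: 1.002
alt rot [ 0.001 -0.001  0.557]
alt rot [ 1.000e-03  2.000e-03 -2.584e+00]
shift m [-0.2026  0.0701  0.018 ] q7 -1.73 pos [632.2 237.  217.9] t 17.85
alt rot [ 1.000e-03  2.000e-03 -2.584e+00]
alt rot [ 0.001 -0.001  0.557]
shift m [-0.2026  0.0701  0.018 ] q7 -1.73 pos [632.2 237.  217.9] t 17.85
```

```bash
python3 -m inch '[{"delta_rot":[0,0,-0.17],"xyz":[-0.02,0.007,0],"jaw":0},{"delta_rot":[0,0,-0.34],"xyz":[-0.05,0.018,0],"jaw":0},{"delta_rot":[0,0,-0.51],"xyz":[-0.08,0.028,0],"jaw":0},{"delta_rot":[0,0,-0.68],"xyz":[-0.11,0.038,0],"jaw":0},{"delta_rot":[0,0,-0.85],"xyz":[-0.14,0.048,0],"jaw":0}]'; python3 -m inch '[{"delta_rot":[0,0,-0.17],"xyz":[0,0,0],"jaw":0},{"delta_rot":[0,0,-0.34],"xyz":[0,0,0],"jaw":0},{"delta_rot":[0,0,-0.51],"xyz":[0,0,0],"jaw":0},{"delta_rot":[0,0,-0.68],"xyz":[0,0,0],"jaw":0},{"delta_rot":[0,0,-0.85],"xyz":[0,0,0],"jaw":0}]'; python3 - <<'E'
from h import *
go((522.3,421.1),110,69.8)
E
```

```text
clock: 18.48
tool_pos: [556.9, 365.3, 217.8]
tool_rot: [-3.039, 0.793, -0.002]
wrist_force: [0.1, 0.3, -0.4]
opening: 1.0
clock: 19.1
tool_pos: [557.5, 364.3, 217.7]
tool_rot: [3.096, 0.53, 0.002]
wrist_force: [-1.1, 0.1, -0.5]
opening: 1.004
alt rot [ 0.001 -0.001 -0.879]
alt rot [-1.000e-03 -1.000e-03  2.262e+00]
shift m [-0.0144 -0.0653  0.1077] q7 -0.51 pos [557.5 364.3 217.7] t 19.1
```

```bash
python3 -m inch '[{"delta_rot":[0,0,-0.18],"xyz":[-0.003,-0.015,0.005],"jaw":0},{"delta_rot":[0,0,-0.36],"xyz":[-0.006,-0.03,0.03],"jaw":0},{"delta_rot":[0,0,-0.54],"xyz":[-0.01,-0.045,0.06],"jaw":0},{"delta_rot":[0,0,-0.72],"xyz":[-0.014,-0.06,0.09],"jaw":0},{"delta_rot":[0,0,-0.88],"xyz":[-0.0145,-0.065,0.107],"jaw":0}]'; python3 -m inch '[{"delta_rot":[0,0,0],"xyz":[0,0,0],"jaw":0},{"delta_rot":[0,0,0],"xyz":[0,0,0],"jaw":0},{"delta_rot":[0,0,0],"xyz":[0,0,0],"jaw":0},{"delta_rot":[0,0,0],"xyz":[0,0,0],"jaw":0},{"delta_rot":[0,0,0],"xyz":[0,0,0],"jaw":0}]'; python3 - <<'E'
from h import *
im=capture("top");cv2.imwrite("pics/t3.png",cv2.resize(im[90:290,60:280],None,fx=3,fy=3))
im=capture("scene");cv2.imwrite("pics/s4.png",cv2.resize(im[160:290,280:440],None,fx=4.5,fy=4.5))
go((522.3,421.1),30,69.8)
E
```

```text
clock: 19.73
tool_pos: [521.1, 421.7, 108.9]
tool_rot: [2.574, 1.801, -0.002]
wrist_force: [1.2, -0.7, 0.1]
opening: 1.002
clock: 20.35
tool_pos: [522.4, 421.2, 110.3]
tool_rot: [2.581, 1.791, 0.001]
wrist_force: [0.3, 0.3, 0.0]
opening: 0.997
alt rot [ 0.    -0.    -0.004]
alt rot [-0.    -0.     3.137]
shift m [-0.0001  0.      0.0801] q7 0.07 pos [522.3 421.2 110.1] t 20.45
```

View pics/s4.png

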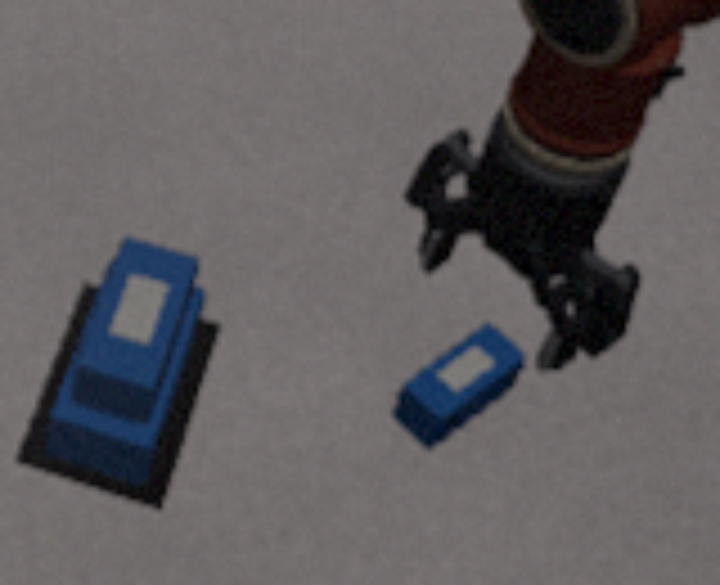

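View pics/t3.png

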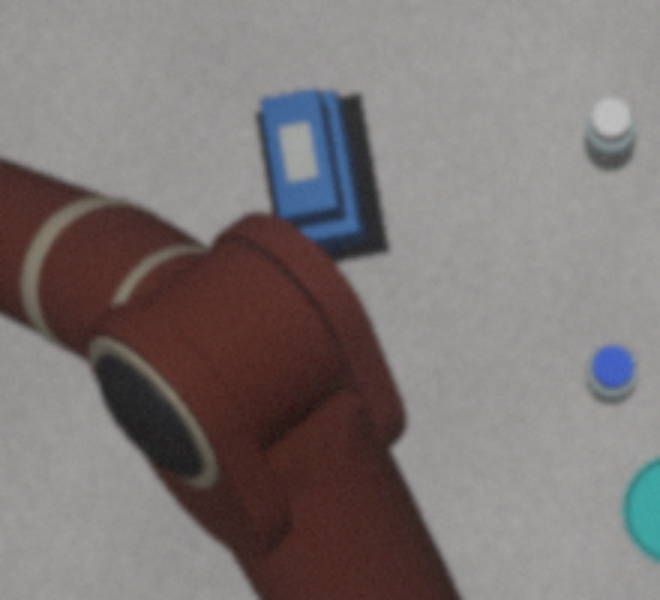

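The stack of two stands straight on the mat in both views, and the jaws straddle the small case. I'm checking the medium case's position by its label, first calibrating label against lid in the initial picture.

```bash
python3 - <<'E'
from h import *
lab=lambda p:(p[...,0]-p[...,2]<25)&(p.min(-1)>110)
im=cv2.imread("pics/top0.png")
# label: inside lid only
def label(im,c,r,z):
    return rect(im,lab,c,r,z)
for n,c,z in(("L",(173,223),48),("M",(424,204),44),("S",(91,188),40)):
    for r in(8,9,10):
        q=label(im,c,r,z);print(n,r,[np.round(v,1) for v in q])
im=cv2.imread("pics/t3.png"); im=cv2.resize(im,None,fx=1/3,fy=1/3,interpolation=cv2.INTER_AREA)
full=np.full((384,512,3),130,np.uint8); full[90:290,60:280]=im
for r in (11,12):q=label(full,(160,141),r,95);print([np.round(v,1) for v in q])
E
```

```text
L 8 [array([434.1, 205.2]), np.float64(40.8), np.float64(39.6), np.float32(2.2)]
L 9 [array([433.8, 207.3]), np.float64(58.1), np.float64(32.6), np.float32(33.9)]
L 10 [array([433.6, 207.2]), np.float64(58.0), np.float64(32.2), np.float32(32.6)]
M 8 [array([ 491.1, -434. ]), np.float64(47.5), np.float64(24.4), np.float32(158.5)]
M 9 [array([ 491.6, -433.8]), np.float64(48.1), np.float64(23.8), np.float32(159.1)]
M 10 [array([ 491.8, -433.9]), np.float64(47.4), np.float64(23.8), np.float32(159.1)]
S 8 [array([522.8, 421.7]), np.float64(35.5), np.float64(16.4), np.float32(158.9)]
S 9 [array([522.9, 421.6]), np.float64(35.6), np.float64(16.4), np.float32(158.9)]
S 10 [array([522.9, 421.6]), np.float64(35.6), np.float64(16.4), np.float32(158.9)]
[array([633.7, 238.9]), np.float64(46.1), np.float64(23.4), np.float32(11.2)]
[array([633.7, 238.9]), np.float64(46.1), np.float64(23.4), np.float32(11.2)]
```

The label sits within about 1 mm of the lid centre, so the medium case is near (633.5, 238), about 2 mm from the large case's centre. That's fine. Now gripping the small case.

```bash
python3 -m inch '[{"delta_rot":[0,0,0],"xyz":[0,0,0.02],"jaw":0},{"delta_rot":[0,0,0],"xyz":[0,0,0.04],"jaw":0},{"delta_rot":[0,0,0],"xyz":[0,0,0.058],"jaw":0},{"delta_rot":[0,0,0],"xyz":[0,0,0.072],"jaw":0},{"delta_rot":[0,0,0],"xyz":[0,0,0.078],"jaw":0}]'; python3 -m inch '[{"delta_rot":[0,0,0],"xyz":[0,0,0],"jaw":0.2},{"delta_rot":[0,0,0],"xyz":[0,0,0],"jaw":0.5},{"delta_rot":[0,0,0],"xyz":[0,0,0],"jaw":0.9},{"delta_rot":[0,0,0],"xyz":[0,0,0],"jaw":0.9},{"delta_rot":[0,0,0],"xyz":[0,0,0],"jaw":0.9}]'; python3 -m inch '[{"delta_rot":[0,0,0],"xyz":[0,0,0],"jaw":0.9},{"delta_rot":[0,0,0],"xyz":[0,0,0],"jaw":0.9},{"delta_rot":[0,0,0],"xyz":[0,0,0],"jaw":0.9},{"delta_rot":[0,0,0],"xyz":[0,0,0],"jaw":0.9},{"delta_rot":[0,0,0],"xyz":[0,0,0],"jaw":0.9}]';python3 -m inch '[{"delta_rot":[0,0,0],"xyz":[0,0,-0.02],"jaw":0.9},{"delta_rot":[0,0,0],"xyz":[0,0,-0.06],"jaw":0.9},{"delta_rot":[0,0,0],"xyz":[0,0,-0.11],"jaw":0.9},{"delta_rot":[0,0,0],"xyz":[0,0,-0.15],"jaw":0.9},{"delta_rot":[0,0,0],"xyz":[0,0,-0.17],"jaw":0.9}]'; python3 - <<'E'
from h import *
go((633.2,237.9),200,101.6)
E
```

```text
clock: 21.08
tool_pos: [521.7, 420.8, 30.3]
tool_rot: [2.58, 1.792, -0.003]
wrist_force: [0.2, 0.3, 0.1]
opening: 1.0
clock: 21.7
tool_pos: [522.7, 421.8, 32.9]
tool_rot: [-2.58, -1.792, -0.003]
wrist_force: [0.2, 0.0, 5.5]
opening: 0.39
clock: 22.32
tool_pos: [522.7, 421.7, 32.9]
tool_rot: [-2.58, -1.792, -0.003]
wrist_force: [0.6, -0.5, 4.7]
opening: 0.386
clock: 22.95
tool_pos: [522.4, 421.9, 205.4]
tool_rot: [-2.579, -1.792, -0.006]
wrist_force: [-0.1, -0.3, -1.7]
opening: 0.387
alt rot [ 0.002 -0.003 -0.559]
alt rot [-0.004 -0.003  2.583]
shift m [-0.1338  0.1681  0.0052] q7 0.13 pos [522.4 421.9 205.4] t 22.95
```

```bash
python3 -m inch '[{"delta_rot":[0,0,-0.08],"xyz":[-0.02,0.025,0],"jaw":0.9},{"delta_rot":[0,0,-0.2],"xyz":[-0.05,0.063,0],"jaw":0.9},{"delta_rot":[0,0,-0.34],"xyz":[-0.08,0.1,0],"jaw":0.9},{"delta_rot":[0,0,-0.47],"xyz":[-0.115,0.145,0],"jaw":0.9},{"delta_rot":[0,0,-0.559],"xyz":[-0.134,0.168,0],"jaw":0.9}]'; python3 -m inch '[{"delta_rot":[0,0,0],"xyz":[0,0,0],"jaw":0.9},{"delta_rot":[0,0,0],"xyz":[0,0,0.01],"jaw":0.9},{"delta_rot":[0,0,0],"xyz":[0,0,0.03],"jaw":0.9},{"delta_rot":[0,0,0],"xyz":[0,0,0.05],"jaw":0.9},{"delta_rot":[0,0,0],"xyz":[0,0,0.05],"jaw":0.9}]'; python3 -m inch '[{"delta_rot":[0,0,0],"xyz":[0,0,0],"jaw":0.9},{"delta_rot":[0,0,0],"xyz":[0,0,0],"jaw":0.9},{"delta_rot":[0,0,0],"xyz":[0,0,0],"jaw":0.9},{"delta_rot":[0,0,0],"xyz":[0,0,0],"jaw":0.9},{"delta_rot":[0,0,0],"xyz":[0,0,0],"jaw":0.9}]'; python3 - <<'E'
from h import *
go((633.2,237.9),129,101.6)
E
```

```text
clock: 23.58
tool_pos: [635.0, 231.7, 201.5]
tool_rot: [1.987, 2.43, -0.004]
wrist_force: [0.6, -1.0, -1.9]
opening: 0.387
clock: 24.2
tool_pos: [631.1, 236.4, 148.5]
tool_rot: [-1.983, -2.434, 0.009]
wrist_force: [-0.2, -0.5, -1.3]
opening: 0.388
clock: 24.82
tool_pos: [632.9, 236.9, 152.1]
tool_rot: [1.986, 2.434, 0.001]
wrist_force: [0.0, -0.4, -1.6]
opening: 0.387
alt rot [ 0. -0. -0.]
alt rot [-0.000e+00 -1.000e-03  3.141e+00]
shift m [0.0009 0.0005 0.0231] q7 0.89 pos [632.9 236.9 152.1] t 24.825
```

```bash
python3 -m inch '[{"delta_rot":[0,0,0],"xyz":[0.001,0,0.006],"jaw":0.9},{"delta_rot":[0,0,0],"xyz":[0.001,0,0.012],"jaw":0.9},{"delta_rot":[0,0,0],"xyz":[0.001,0,0.018],"jaw":0.9},{"delta_rot":[0,0,0],"xyz":[0.001,0,0.022],"jaw":0.9},{"delta_rot":[0,0,0],"xyz":[0.001,0,0.022],"jaw":0.9}]'; python3 -m inch '[{"delta_rot":[0,0,0],"xyz":[0,0,0.001],"jaw":0.9},{"delta_rot":[0,0,0],"xyz":[0,0,0.0015],"jaw":0.9},{"delta_rot":[0,0,0],"xyz":[0,0,0.0015],"jaw":0.9},{"delta_rot":[0,0,0],"xyz":[0,0,0.0015],"jaw":0.9},{"delta_rot":[0,0,0],"xyz":[0,0,0.0015],"jaw":0.9}]'; python3 - <<'E'
from h import *
go((633.2,237.9),128,101.6)
im=capture("scene");cv2.imwrite("pics/s5.png",cv2.resize(im[160:290,240:400],None,fx=4.5,fy=4.5))
E
```

```text
clock: 25.45
tool_pos: [632.4, 237.8, 129.3]
tool_rot: [-1.985, -2.434, 0.001]
wrist_force: [0.9, -0.2, -0.8]
opening: 0.388
clock: 26.08
tool_pos: [632.7, 237.9, 128.4]
tool_rot: [1.986, 2.434, 0.0]
wrist_force: [-0.3, 0.7, -1.0]
opening: 0.387
alt rot [ 0. -0. -0.]
alt rot [-0.    -0.     3.141]
shift m [-0.0002  0.0005  0.0004] q7 0.88 pos [632.7 237.9 128.4] t 26.075
```

View pics/s5.png

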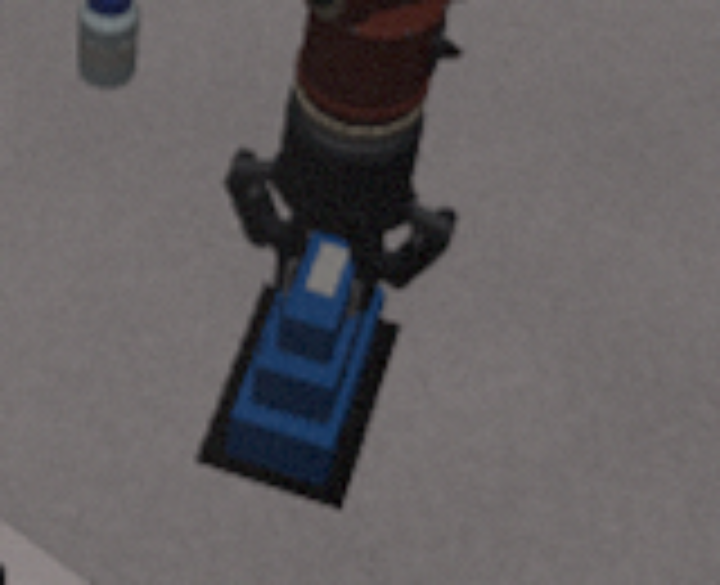

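The small case at (320,290) sits centred on the medium one. I'm lowering slightly, releasing and lifting.

```bash
python3 -m inch '[{"delta_rot":[0,0,0],"xyz":[0,0,0.0005],"jaw":0.9},{"delta_rot":[0,0,0],"xyz":[0,0,0.0005],"jaw":0.8},{"delta_rot":[0,0,0],"xyz":[0,0,0.0005],"jaw":0.5},{"delta_rot":[0,0,0],"xyz":[0,0,0.0005],"jaw":0.2},{"delta_rot":[0,0,0],"xyz":[0,0,0.0005],"jaw":0}]';python3 -m inch '[{"delta_rot":[0,0,0],"xyz":[0,0,0],"jaw":0},{"delta_rot":[0,0,0],"xyz":[0,0,0],"jaw":0},{"delta_rot":[0,0,0],"xyz":[0,0,-0.02],"jaw":0},{"delta_rot":[0,0,0],"xyz":[0,0,-0.06],"jaw":0},{"delta_rot":[0,0,0],"xyz":[0,0,-0.11],"jaw":0}]'; python3 - <<'E'
from h import *
go((458.2,-23.2),160,80); go((458.2,-23.2),160,90)
E
```

```text
clock: 26.75
tool_pos: [632.7, 238.0, 128.0]
tool_rot: [1.986, 2.434, 0.001]
wrist_force: [-0.1, -0.0, 0.0]
opening: 0.904
clock: 27.38
tool_pos: [632.3, 237.8, 239.6]
tool_rot: [-1.985, -2.434, 0.001]
wrist_force: [0.8, -0.8, 0.0]
opening: 0.999
alt rot [-0.001 -0.     0.377]
alt rot [ 0.000e+00 -1.000e-03 -2.764e+00]
shift m [-0.2207 -0.223   0.0797] q7 0.95 pos [632.3 237.8 239.6] t 27.375
alt rot [-0.001 -0.     0.203]
alt rot [ 0.000e+00 -1.000e-03 -2.939e+00]
shift m [-0.2207 -0.223   0.0797] q7 0.95 pos [632.3 237.8 239.6] t 27.375
```

```bash
python3 -m inch '[{"delta_rot":[0,0,0.1],"xyz":[-0.04,-0.04,0],"jaw":0},{"delta_rot":[0,0,0.25],"xyz":[-0.08,-0.08,0],"jaw":0},{"delta_rot":[0,0,0.4],"xyz":[-0.12,-0.12,0.01],"jaw":0},{"delta_rot":[0,0,0.55],"xyz":[-0.16,-0.16,0.02],"jaw":0},{"delta_rot":[0,0,0.726],"xyz":[-0.19,-0.2,0.03],"jaw":0}]';python3 - <<'E'
from h import *
im=capture("top");cv2.imwrite("pics/t4.png",im)
im=cv2.imread("pics/scene0.png")
print(proj((458.2,-23.2,81),"scene"), blob(im,lambda p:(p[...,0]-p[...,2]>25),(264,158),10).mean(0))
go((458.2,-23.2),130,60)
E
python3 - <<'E'
import cv2
im=cv2.imread("pics/t4.png");cv2.imwrite("pics/t4c.png",cv2.resize(im[90:240,80:300],None,fx=3.5,fy=3.5))
E
```

```text
clock: 28.0
tool_pos: [474.4, 9.8, 209.0]
tool_rot: [2.725, 1.56, 0.003]
wrist_force: [0.1, -0.7, 0.6]
opening: 1.002
[264.63013498 157.65320937] [264.23971861 153.18235931]
alt rot [-0.004  0.012 -0.017]
alt rot [0.02  0.006 3.125]
shift m [-0.027   0.0059  0.077 ] q7 0.54 pos [467.7   3.7 206.7] t 28.05
```

View pics/t4c.png

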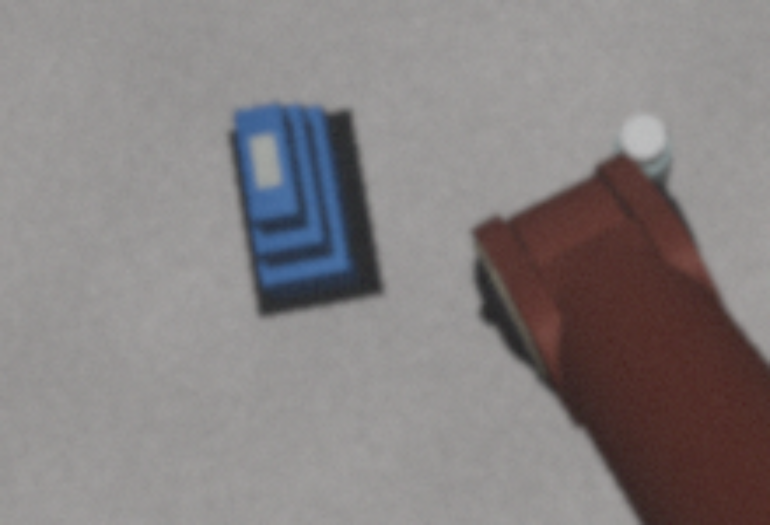

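```bash
python3 - <<'E'
from h import *
im=cv2.imread("pics/t4.png")
lab=lambda p:(p[...,0]-p[...,2]<25)&(p.min(-1)>110)
for r in(8,9,10):q=rect(im,lab,(155.5,136),r,135);print([np.round(v,1) for v in q])
im=cv2.imread("pics/scene0.png")
m=(im[:,:,0].astype(int)-im[:,:,2]>50);ys,xs=np.nonzero(m[145:180,252:278]);print(xs.mean()+252,ys.mean()+145,len(xs),ys.min()+145,ys.max()+145)
E
```

```text
[array([633.4, 239.5]), np.float64(34.9), np.float64(15.6), np.float32(11.3)]
[array([633.4, 239.5]), np.float64(35.2), np.float64(15.6), np.float32(11.3)]
[array([633.4, 239.5]), np.float64(35.2), np.float64(15.6), np.float32(11.3)]
265.9280303030303 150.71969696969697 264 145 159
```

```bash
python3 - <<'E'
from h import *
im=cv2.imread("pics/scene0.png").astype(int)
m=(im[:,:,0]-im[:,:,1]>40);ys,xs=np.nonzero(m[145:180,252:278]);print(xs.mean()+252,ys.mean()+145,len(xs),ys.min()+145,ys.max()+145)
go((458.2,-23.2),130,60)
E
```

```text
263.7894736842105 156.28070175438597 57 153 160
alt rot [-0.004  0.012 -0.017]
alt rot [0.02  0.006 3.125]
shift m [-0.027   0.0059  0.077 ] q7 0.54 pos [467.7   3.7 206.7] t 28.05
```

The stack is aligned: small case at (633.4, 239.5), medium at (633.7, 238.9). The cap position agrees between views to about 1 px. Next, the approach over the blue-capped bottle.

```bash
python3 -m inch '[{"delta_rot":[0,0,-0.017],"xyz":[-0.015,0.003,0],"jaw":0},{"delta_rot":[0,0,-0.017],"xyz":[-0.027,0.006,0.01],"jaw":0},{"delta_rot":[0,0,-0.017],"xyz":[-0.027,0.006,0.035],"jaw":0},{"delta_rot":[0,0,-0.017],"xyz":[-0.027,0.006,0.06],"jaw":0},{"delta_rot":[0,0,-0.017],"xyz":[-0.027,0.006,0.07],"jaw":0}]';python3 -m inch '[{"delta_rot":[0,0,0],"xyz":[0,0,0],"jaw":0},{"delta_rot":[0,0,0],"xyz":[0,0,0],"jaw":0},{"delta_rot":[0,0,0],"xyz":[0,0,0],"jaw":0},{"delta_rot":[0,0,0],"xyz":[0,0,0],"jaw":0},{"delta_rot":[0,0,0],"xyz":[0,0,0],"jaw":0}]'; python3 - <<'E'
from h import *
im=capture("scene");cv2.imwrite("pics/s6.png",cv2.resize(im[90:220,190:350],None,fx=4.5,fy=4.5))
go((458.2,-23.2),48,60)
E
```

```text
clock: 28.68
tool_pos: [466.3, -14.5, 136.8]
tool_rot: [-2.706, -1.594, 0.002]
wrist_force: [0.3, 0.8, 0.2]
opening: 0.999
clock: 29.3
tool_pos: [466.7, -14.8, 138.1]
tool_rot: [2.707, 1.593, 0.001]
wrist_force: [-0.9, 0.7, 0.5]
opening: 0.995
alt rot [ 0.    -0.     0.017]
alt rot [ 0.     0.    -3.125]
shift m [-0.0115 -0.0033  0.09  ] q7 0.51 pos [466.6 -14.8 138. ] t 29.35
```

View pics/s6.png

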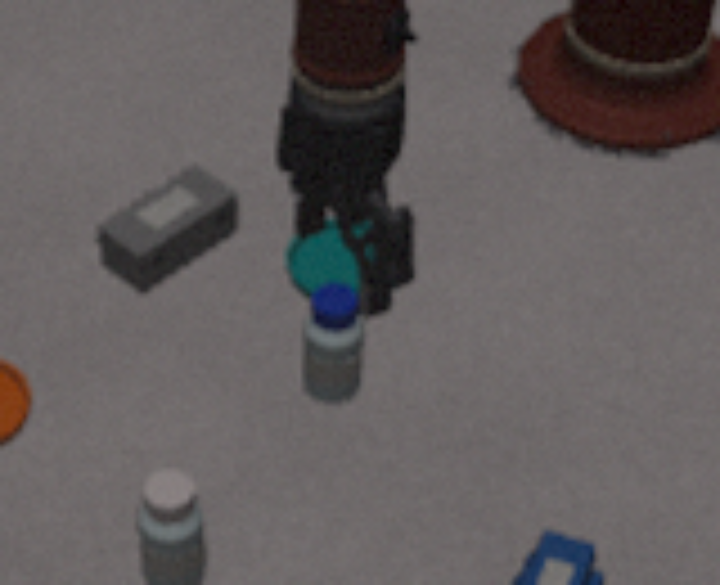

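The bottle with the blue cap at (335,305) is the one below the gripper; the white-capped one is at (170,490). I'm correcting sideways first, then descending.

```bash
python3 -m inch '[{"delta_rot":[0,0,0],"xyz":[-0.0115,-0.0033,0],"jaw":0},{"delta_rot":[0,0,0],"xyz":[-0.0115,-0.0033,0],"jaw":0},{"delta_rot":[0,0,0],"xyz":[-0.0115,-0.0033,0.01],"jaw":0},{"delta_rot":[0,0,0],"xyz":[-0.0115,-0.0033,0.015],"jaw":0},{"delta_rot":[0,0,0],"xyz":[-0.0115,-0.0033,0.015],"jaw":0}]'; python3 - <<'E'
from h import *
go((458.2,-23.2),48,60)
E
```

```text
clock: 29.98
tool_pos: [457.8, -23.0, 122.2]
tool_rot: [-2.706, -1.594, 0.002]
wrist_force: [0.4, -0.6, 0.5]
opening: 1.002
alt rot [-0.001  0.     0.017]
alt rot [-1.000e-03 -2.000e-03 -3.124e+00]
shift m [0.0001 0.0005 0.0742] q7 0.49 pos [457.8 -23.  122.2] t 29.975
```

```bash
python3 -m inch '[{"delta_rot":[0,0,0],"xyz":[0,0,0.02],"jaw":0},{"delta_rot":[0,0,0],"xyz":[0,0,0.04],"jaw":0},{"delta_rot":[0,0,0],"xyz":[0,0,0.055],"jaw":0},{"delta_rot":[0,0,0],"xyz":[0,0,0.068],"jaw":0},{"delta_rot":[0,0,0],"xyz":[0,0,0.072],"jaw":0}]'; python3 -m inch '[{"delta_rot":[0,0,0],"xyz":[0,0,0],"jaw":0.15},{"delta_rot":[0,0,0],"xyz":[0,0,0],"jaw":0.3},{"delta_rot":[0,0,0],"xyz":[0,0,0],"jaw":0.45},{"delta_rot":[0,0,0],"xyz":[0,0,0],"jaw":0.7},{"delta_rot":[0,0,0],"xyz":[0,0,0],"jaw":0.8}]'; python3 -m inch '[{"delta_rot":[0,0,0],"xyz":[0,0,0],"jaw":0.8},{"delta_rot":[0,0,0],"xyz":[0,0,-0.01],"jaw":0.8},{"delta_rot":[0,0,0],"xyz":[0,0,-0.04],"jaw":0.8},{"delta_rot":[0,0,0],"xyz":[0,0,-0.08],"jaw":0.8},{"delta_rot":[0,0,0],"xyz":[0,0,-0.1],"jaw":0.8}]'; python3 - <<'E'
from h import *
im=capture("scene");cv2.imwrite("pics/s7.png",cv2.resize(im[90:220,190:350],None,fx=4.5,fy=4.5))
go((630.5,-235),150,60)
E
```

```text
clock: 30.6
tool_pos: [457.9, -23.1, 50.2]
tool_rot: [-2.707, -1.594, 0.001]
wrist_force: [0.2, -0.1, -0.1]
opening: 0.997
clock: 31.22
tool_pos: [458.1, -23.6, 51.5]
tool_rot: [2.707, 1.593, -0.0]
wrist_force: [-0.8, -1.0, 5.9]
opening: 0.498
clock: 31.85
tool_pos: [458.6, -23.0, 153.0]
tool_rot: [2.707, 1.593, 0.004]
wrist_force: [0.5, 0.2, -1.7]
opening: 0.496
alt rot [ 0.005 -0.003  0.017]
alt rot [ 0.005  0.008 -3.125]
shift m [-0.1026  0.2523  0.0055] q7 0.54 pos [459.7 -22.9 154.5] t 31.9
```

View pics/s7.png

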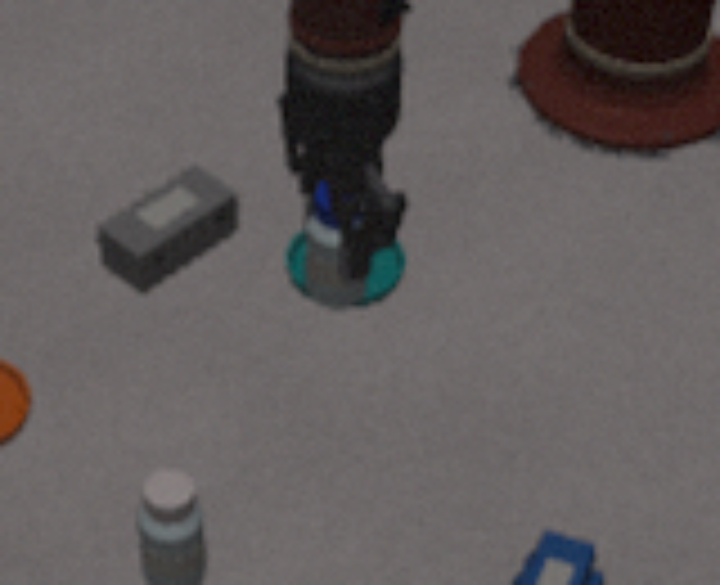

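The bottle is gripped and upright, jaws at 42 mm. Moving it over the orange tray.

```bash
python3 -m inch '[{"delta_rot":[0,0,0],"xyz":[-0.012,0.03,0],"jaw":0.8},{"delta_rot":[0,0,0],"xyz":[-0.034,0.085,0],"jaw":0.8},{"delta_rot":[0,0,0],"xyz":[-0.057,0.14,0],"jaw":0.8},{"delta_rot":[0,0,0],"xyz":[-0.08,0.195,0],"jaw":0.8},{"delta_rot":[0,0,0],"xyz":[-0.1,0.245,0],"jaw":0.8}]'; python3 -m inch '[{"delta_rot":[0,0,0],"xyz":[-0.002,0.007,0],"jaw":0.8},{"delta_rot":[0,0,0],"xyz":[-0.002,0.007,0.02],"jaw":0.8},{"delta_rot":[0,0,0],"xyz":[-0.002,0.007,0.04],"jaw":0.8},{"delta_rot":[0,0,0],"xyz":[-0.002,0.007,0.05],"jaw":0.8},{"delta_rot":[0,0,0],"xyz":[-0.002,0.007,0.05],"jaw":0.8}]'; python3 - <<'E'
from h import *
go((631,-235),57,60)
E
```

```text
clock: 32.52
tool_pos: [624.1, -231.8, 149.9]
tool_rot: [-2.708, -1.592, 0.001]
wrist_force: [0.8, -0.3, -2.6]
opening: 0.496
clock: 33.15
tool_pos: [627.9, -233.8, 99.4]
tool_rot: [-2.704, -1.594, 0.003]
wrist_force: [1.0, -0.2, -1.8]
opening: 0.497
alt rot [-0.003  0.001  0.018]
alt rot [-1.000e-03 -5.000e-03 -3.123e+00]
shift m [0.0005 0.0034 0.0424] q7 0.94 pos [ 627.9 -233.8   99.4] t 33.15
```

```bash
python3 -m inch '[{"delta_rot":[0,0,0],"xyz":[0,0.003,0.01],"jaw":0.8},{"delta_rot":[0,0,0],"xyz":[0,0.003,0.022],"jaw":0.8},{"delta_rot":[0,0,0],"xyz":[0,0.003,0.033],"jaw":0.8},{"delta_rot":[0,0,0],"xyz":[0,0.003,0.04],"jaw":0.8},{"delta_rot":[0,0,0],"xyz":[0,0.003,0.042],"jaw":0.8}]'; python3 -m inch '[{"delta_rot":[0,0,0],"xyz":[0,0,0],"jaw":0.8},{"delta_rot":[0,0,0],"xyz":[0,0,0],"jaw":0.8},{"delta_rot":[0,0,0],"xyz":[0,0,0],"jaw":0.8},{"delta_rot":[0,0,0],"xyz":[0,0,0],"jaw":0.8},{"delta_rot":[0,0,0],"xyz":[0,0,0],"jaw":0.8}]'; python3 - <<'E'
from h import *
go((631,-235),56,60)
im=capture("scene");cv2.imwrite("pics/s8.png",cv2.resize(im[110:240,110:270],None,fx=4.5,fy=4.5))
E
```

```text
clock: 33.78
tool_pos: [631.2, -236.0, 58.0]
tool_rot: [-2.707, -1.593, 0.001]
wrist_force: [-0.7, -0.3, -1.1]
opening: 0.494
clock: 34.4
tool_pos: [631.5, -236.2, 58.9]
tool_rot: [2.707, 1.594, 0.0]
wrist_force: [0.8, -0.5, -1.1]
opening: 0.492
alt rot [ 0.    -0.     0.017]
alt rot [ 0.     0.    -3.125]
shift m [ 0.0007 -0.001   0.0029] q7 0.92 pos [ 631.5 -236.2   58.9] t 34.4
```

View pics/s8.png

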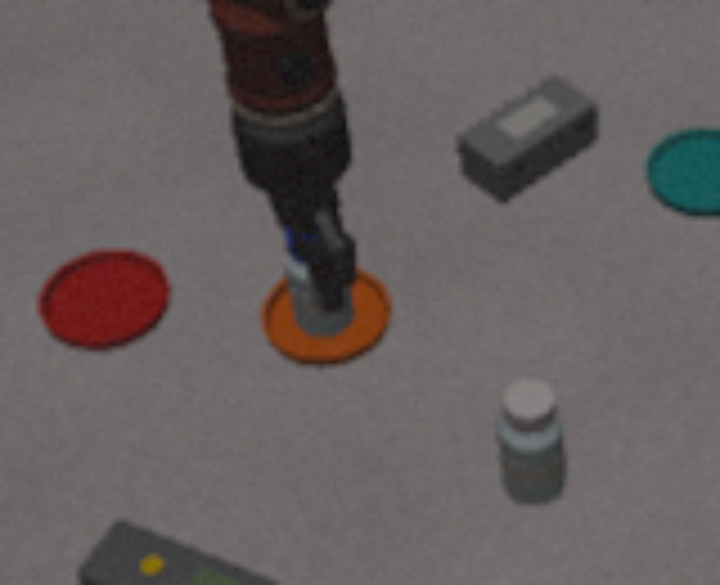

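The bottle base at (325,325) is inside the orange tray centred at (327,312). Lowering the last 3 mm, then releasing.

```bash
python3 -m inch '[{"delta_rot":[0,0,0],"xyz":[0,-0.001,0.001],"jaw":0.8},{"delta_rot":[0,0,0],"xyz":[0,-0.001,0.002],"jaw":0.8},{"delta_rot":[0,0,0],"xyz":[0,-0.001,0.003],"jaw":0.8},{"delta_rot":[0,0,0],"xyz":[0,-0.001,0.003],"jaw":0.8},{"delta_rot":[0,0,0],"xyz":[0,-0.001,0.003],"jaw":0.8}]'; python3 -m inch '[{"delta_rot":[0,0,0],"xyz":[0,0,0],"jaw":0.6},{"delta_rot":[0,0,0],"xyz":[0,0,0],"jaw":0.4},{"delta_rot":[0,0,0],"xyz":[0,0,0],"jaw":0.3},{"delta_rot":[0,0,0],"xyz":[0,0,0],"jaw":0.1},{"delta_rot":[0,0,0],"xyz":[0,0,0],"jaw":0}]';python3 -m inch '[{"delta_rot":[0,0,0],"xyz":[0,0,0],"jaw":0},{"delta_rot":[0,0,0],"xyz":[0,0,0],"jaw":0},{"delta_rot":[0,0,0],"xyz":[0,0,-0.02],"jaw":0},{"delta_rot":[0,0,0],"xyz":[0,0,-0.06],"jaw":0},{"delta_rot":[0,0,0],"xyz":[0,0,-0.11],"jaw":0}]';python3 -m inch '[{"delta_rot":[0,0,0],"xyz":[-0.02,-0.03,-0.02],"jaw":0},{"delta_rot":[0,0,0],"xyz":[-0.02,-0.08,-0.04],"jaw":0},{"delta_rot":[0,0,0],"xyz":[-0.02,-0.13,-0.06],"jaw":0},{"delta_rot":[0,0,0],"xyz":[-0.02,-0.16,-0.06],"jaw":0},{"delta_rot":[0,0,0],"xyz":[-0.02,-0.16,-0.06],"jaw":0}]'; python3 - <<'E'
from h import *
im=capture("scene");cv2.imwrite("pics/s9.png",im)
im=capture("top");cv2.imwrite("pics/t9.png",im)
E
```

```text
clock: 35.08
tool_pos: [630.7, -235.6, 55.8]
tool_rot: [-2.707, -1.594, -0.0]
wrist_force: [0.2, 0.4, -2.0]
opening: 0.498
clock: 35.7
tool_pos: [630.7, -235.7, 55.9]
tool_rot: [2.707, 1.594, 0.0]
wrist_force: [-1.2, 0.7, 0.0]
opening: 1.0
clock: 36.33
tool_pos: [630.4, -235.5, 167.6]
tool_rot: [-2.706, -1.594, 0.0]
wrist_force: [0.5, 0.3, 0.8]
opening: 1.001
clock: 36.95
tool_pos: [479.8, -174.4, 227.8]
tool_rot: [2.704, 1.596, -0.001]
wrist_force: [0.3, -0.5, -0.4]
opening: 0.997
```

View pics/s9.png

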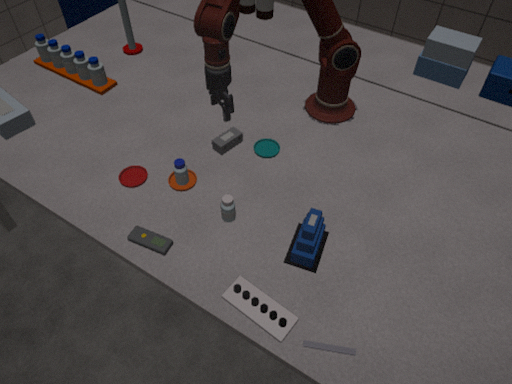

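View pics/t9.png

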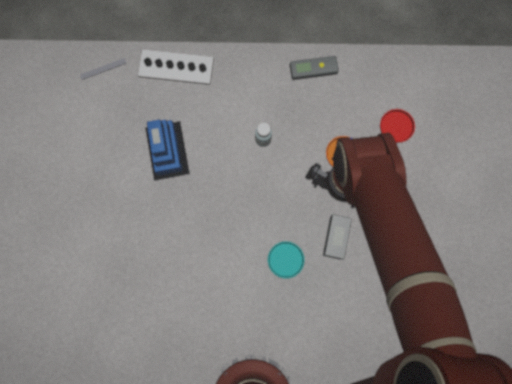

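The bottle stands upright in the orange tray at (181,172) in the scene view. The stack is on the mat at (308,240). The grey case, at (227,141) in scene and (338,237) in top, and the white-capped bottle, at (263,133) in top, have not moved. The robot is clear.

```bash
python3 - <<'E'
from station import job
print(job.hand_in())
E
```

```text
the job is handed in; nothing more can be done
None
```

The job is handed in at about 37 s on the robot's clock. The blue cases are stacked large, medium, small on the black mat. After that, the blue-capped bottle went upright into the orange tray.

- **Stack:** measured in the top camera, nothing overhangs. The smallest margin is 8 mm and the case centres are at most about 3 mm apart:

| Item | Centre (mm) | Angle |
|---|---|---|
| Mat | (633.4, 236.1) | 11.8° |
| Large case | (632.7, 236.9) | 11.7° |
| Medium case | (633.7, 238.9) | 11.2° |
| Small case | (633.4, 239.5) | 11.3° |

- **Bottle:** it was released at (630.7, -235.7), about 1 mm from the tray centre in the top view and 2 mm in the scene view. The last scene picture shows it upright inside the rim. The arm hid much of the tray in the last top picture, so only the scene camera confirms this.
- **Left alone:** the grey case and the white-capped bottle look unmoved in both last views, though I judged that by eye and did not measure it.
- **Limits:** the highest wrist reading at the end of a move was about 6 N.

One cross-check disagreed at first: the bottle's position from the scene camera was wrong because turquoise from the tray behind got into the colour mask. With a stricter mask the two views agreed to about 1 pixel.

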